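# Push the sample box down the loading lane

## Task

The two yellow guide rails have just been painted: with the fingertips, push the wooden sample box with the blue lid along the bed and down the lane between them until it sits squared up and fully home against the stop at the far end, then take the hand away. Neither the box nor the hand may touch either rail, the box must arrive gently at the stop, and it is only pushed: it stays flat on the bed, with no lifting or tipping, and its knob is not touched. Leave everything else standing where it is.

Things in the scene. Friction and masses are not known exactly. Their poses are not given: they have to be found in the camera images.
- lane: Fixed dark steel bed, 10 mm thick, on the table. Origin on the table under the lane's centre line; x = down the lane (to the robot's left, within 0.35 rad of world y), y = across it towards the robot. Plate x -240 to +200, y -165 to +85 mm. Lane: 110 mm wide (y -55 to +55) between two rails, entered at x = -40; before that the plate is open. The pale strip is only paint.
- rail_near: Yellow guide rail on the robot's side, fixed to the bed: 230 mm long (bed x from -40 to +190), 8 mm thick, 16 mm high (top 26 mm above the table); origin under its centre on the plate, at bed x = +75, y = +59 mm (inner face y = +55).
- rail_far: The same yellow rail on the far side: centre at bed x = +75, y = -59 mm (inner face y = -55).
- end_stop: Fixed rigid green block with a black rubber face across the lane, 24 mm thick, 100 wide, 40 high. Origin at the foot of its face, mid-lane, on the plate; x down the lane, so the box comes from -x. It stands at bed x = +110 to +160 mm.
- box_mid (a point): Centre, half-way up, of the closed wooden box with blue lid: 90 mm along its x, 80 across, 50 high (lid 60 mm above the table when on the bed), 0.3 to 0.6 kg. x points down the lane; a brass plate is on that end. It starts on the open bed, up to 30 mm off-centre, turned up to 0.25 rad. Home: centre 45 mm from the stop's face. Centred: 15 mm to each rail.
- box_knob: Brass knob on the middle of the box's lid, 18 mm across, 14 mm high (top 74 mm above the table); not to be touched. Origin at its foot, on the lid.
- jar: small glass jar with a cork-coloured cap, 44 mm across, 65 mm tall, standing on the far ledge of the bed; bystander; origin under its centre
- stone: pale marble offcut 50 x 34 x 26 mm on the far ledge of the bed; bystander; origin under its centre
- brush: brush, 190 mm long, lying on the table to the right; bystander; origin under its middle
- plaster_slab: white plaster slab 130 x 100 x 28 mm, on the table to the right; bystander; origin under its centre
- mug: blue mug, 76 mm across, 85 mm tall, on the table to the left; bystander; origin under its centre
- hone: brick-red sharpening stone 120 x 45 x 22 mm, on the table to the left; bystander; origin under its centre
- sample_box: The sample box itself: the same box and axes as point box_mid, its origin under its centre, 25 mm below that point.
Mind the look-alikes: they are no part of the job. What is shaped like the sample_box but green or orange is not meant.

How it is judged (in metres and radians):
On the way:
1. the whole box is in the lane, between the rails (x of box_mid in the frame of lane above 0.005 m and y of box_mid in the frame of lane between -0.015 and 0.015 m), for 0.1 s.
At the end, for the whole second after the job is handed in: The box stands flat and still on the bed, in the lane, its centre 45 mm (up to 50 mm) from the stop's face, that is against the stop with less than 5 mm gap, within 15 mm of the lane's middle and turned less than 0.08 rad from the lane's direction (x of box_mid in the frame of end_stop between -0.05 and -0.042 m and y of box_mid in the frame of lane between -0.015 and 0.015 m and angle between the x axis of box_mid and the x axis of lane, either way round below 0.08 rad and angle between box_mid's own z axis and vertical below 0.05 rad and height (world z) of box_mid between 0.03 and 0.04 m and linear speed of sample_box below 0.01 m/s); the robot touches nothing.
It fails at once if the box or the robot touches a rail (contact force between any of sample_box, the arm, the fingers and rail_near above 0.2 N or contact force between any of sample_box, the arm, the fingers and rail_far above 0.2 N).
It fails at once if the box is lifted (6 mm) or tipped (0.12 rad) (height (world z) of box_mid above 0.041 m or angle between box_mid's own z axis and vertical above 0.12 rad).
It fails at once if the knob is touched (contact force between any of the fingers, the arm and box_knob above 0.3 N).
It fails at once if the box is banged or pressed hard against the stop (over 25 N) (contact force between sample_box and end_stop above 25 N).
It fails at once if a bystander is moved by more than 15 mm (distance of any of jar, stone, brush, plaster_slab, mug, hone from where it was at the start of the episode above 0.015 m).
It also fails if it takes over 58 s, if anything falls off the work surface, if the arm or the gripper's body presses on something with over 40 N, if the wrist force passes 120 N, or if a joint passes its speed limit or range.

## Robot

A 6-joint arm with a two-finger parallel gripper is mounted at the origin on the work surface. World frame = base frame: x ahead of the robot, y to its left, z up, the work surface at z = 0. Lengths are in m, angles in degrees, forces in N, time in s.
With the tool pointing down it reaches from about 0.375 to 0.9 m from the base axis. Payload 3.1 kg.
Tool frame: the origin (TCP) lies between the finger pads; the fingertips stand 11 mm ahead of it and the grasp point (between the pads) lies 8 mm behind it; x points along the fingers, y is the direction in which the jaws open and shut, and the axes are right-handed (so a half turn about x gives the same grasp; the last joint's range is limited). The gripper opens to 87 mm and grips with 3 to 60 N. Pads are 19 mm wide; open, the fingers measure 117 mm over their backs; the gripper's body (75 mm by 190 mm) begins 51 mm behind the grasp point.
Start: joints at [55.663, 30.224, 82.088, -0, 67.689, -10.227], TCP at [0.255, 0.57, 0.205] pointing down, gripper open.
Joint ranges: [-176.69, 176.69], [-43.24, 126.21], [12.49, 139.97], [-82, 262], [0, 151.66], [-163.58, 163.58]. Speed limits (degrees/s): [159.86, 159.86, 180, 180, 180, 180].

## Interface

Orientations are given as a 3x3 rotation matrix whose columns are the frame's x, y, z axes.
In Python, from rig import bot gives the robot as it stands.
- The arm moves only by the shell command python3 -m inch 'ROWS' [OPENING]. ROWS is a JSON object of lists of equal length, an entry for each row: "dp": the shift along the tool's x, y, z in mm, a list of three; "yaw": the turn about the tool's x in degrees. In form: {"dp": [[tx, ty, tz], ...], "yaw": [yaw, ...]}. A call has 1 to 20 rows; each row shifts and turns the commanded pose from where the row before left it, along the tool's axes as they then stand; what a row does not reach is not made up. A row lasts 1/12 s, in which the tool goes at most 41.7 mm and 7.16 degrees, less where a joint would pass 70% of its speed; a pose out of reach is approached as far as the arm can. A call is refused whole if a number of a shift passes 41.7 or a number of a turn 7.16, either way. A call with a gripper value outside its range is refused whole. OPENING is the finger opening in mm, from 0 to 87, set as the call begins (- or left out, the last holds). The fingers move at their own pace and stop on an object; the grip force is fixed at half the most. Time passes only in rows, so rows that do not move let the fingers close. It gives the time, the measured TCP pose, the force and the opening at its end, in the units of the state.
- bot.read_state(): the state, without advancing time (a new reading comes with each control period).
- bot.capture(name): name is "side" or "top" or "wrist"; returns a dict with "color" (480x640x3 uint8, red, green, blue), "intrinsics" (3x3 intrinsics, pixels), "k1" (the pictures are not rectified: a ray, as slopes to the right and down, at radius r is drawn at 1 + k1 r^2 times it, then the intrinsics apply), "pose" (4x4, takes a point from camera to world coordinates). Camera axes: x right, y down, z forward; pixel columns grow to the right and rows downward; lengths in m; the calibration is good to about 2 mm. A picture is of the moment at which its call begins. There is no depth.
- bot.hand_in(): hands the job in, once; it reports no verdict.
The state is a dict: "time_s": time; "joint_positions": joint angles; "qvel": joint speeds; "tau": joint torques, N m; "position": TCP position; "tcp_rot": TCP orientation; "force": force on the tool from outside, world axes, zero at the start; "moment": the same for the moment, N m; "opening": opening from 0.0 (shut) to 1.0 (fully open).
Only numpy, scipy, OpenCV 4.12 (cv2) and the standard library are available. Lean on these libraries where they do the work, as an engineer would, in place of code of your own. Each camera call takes 0.05 s, during which the arm holds its last target.

## Working session

There is one attempt and no reset: what is moved stays moved. The work goes in short steps, Python scripts to look and compute and a shell command to move; the robot and the scene stay as the last step left them, time stands still between calls to the robot, and variables do not carry over. Pictures are saved under pics/ and viewed, and the job is handed in when it is done.

```bash
ls; mkdir -p pics
python3 - <<'E'
from rig import bot
import cv2,json,pickle
s=bot.read_state()
print({k:s[k] for k in('time_s','position','tcp_rot','force','opening')})
for n in('side','top','wrist'):
    c=bot.capture(n); pickle.dump(c,open(f'pics/{n}0.pkl','wb'))
    cv2.imwrite(f'pics/{n}0.png',c['color'][:,:,::-1])
    print(n,c['intrinsics'],c['k1'],c['pose'])
E
```

```text
pics
{'time_s': 0.0, 'position': array([0.2548315 , 0.56985233, 0.20396738]), 'tcp_rot': array([[-1.23095460e-03,  4.08478430e-01,  9.12767143e-01],
       [-1.80273177e-03,  9.12765445e-01, -4.08480102e-01],
       [-9.99997617e-01, -2.14829478e-03, -3.87195775e-04]]), 'force': array([ 0.11357167, -0.24650018,  0.0301581 ]), 'opening': 1.004832641428382}
side [[599.53406335   0.         326.40168702]
 [  0.         599.53406335 244.16061045]
 [  0.           0.           1.        ]] -0.13150558236669366 [[ 0.83783634 -0.41459738  0.35516092 -0.05646955]
 [-0.54574225 -0.65275133  0.52543421 -0.79907672]
 [ 0.01398812 -0.63405419 -0.77316209  1.2321508 ]
 [ 0.          0.          0.          1.        ]]
top [[490.37569185   0.         322.52394989]
 [  0.         490.37569185 239.0945161 ]
 [  0.           0.           1.        ]] -0.09950100825436388 [[ 2.35793003e-02 -9.96983311e-01  7.39479094e-02  4.34126259e-01]
 [-9.99721757e-01 -2.35628991e-02  1.09431549e-03  2.63616878e-02]
 [ 6.51412850e-04 -7.39531371e-02 -9.97261505e-01  1.16088092e+00]
 [ 0.00000000e+00  0.00000000e+00  0.00000000e+00  1.00000000e+00]]
wrist [[382.8507052    0.         318.19365234]
 [  0.         382.8507052  243.16881553]
 [  0.           0.           1.        ]] 0.006649357152499753 [[ 0.40796356  0.87671571  0.25482404  0.18522835]
 [ 0.91299501 -0.39101079 -0.11640737  0.59979252]
 [-0.00241723  0.28014304 -0.95995522  0.3825874 ]
 [ 0.          0.          0.          1.        ]]
```

View pics/top0.png

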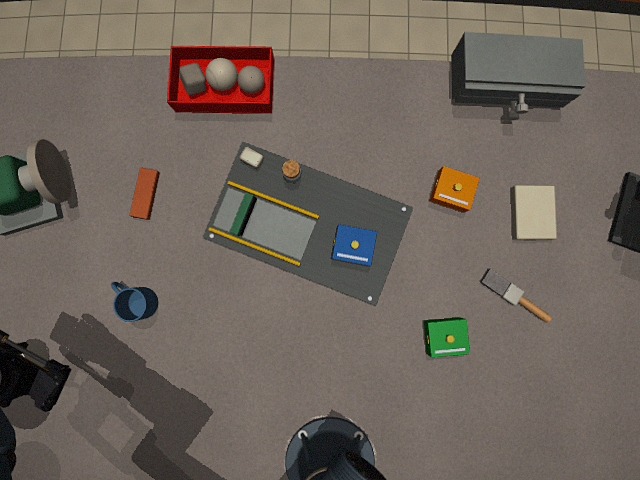

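View pics/side0.png

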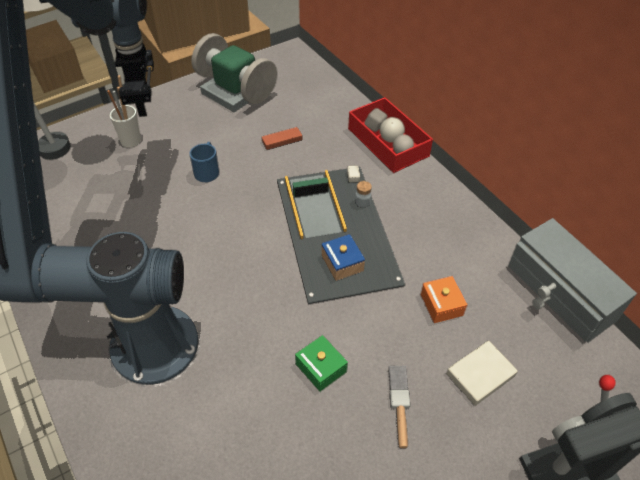

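Candidates in the top view: the blue-lidded box at (355,245) on the bed, the green one at (447,338) and the orange one at (457,188). I choose the blue one. The stop is at about (242,214), the rails run from (228,183) to (318,216) and from (210,231) to (299,264), and the jar is at (291,170).

Run:
```python
import cv2
a=cv2.imread('pics/top0.png')
cv2.imwrite('pics/c1.png',cv2.resize(a[135:315,195:420],None,fx=3.5,fy=3.3,interpolation=cv2.INTER_CUBIC)[:600,:800])
cv2.imwrite('pics/c2.png',cv2.resize(a[205:285,320:400],None,fx=7.5,fy=7.5,interpolation=cv2.INTER_CUBIC))
```

```text
(no output)
```

View pics/c1.png

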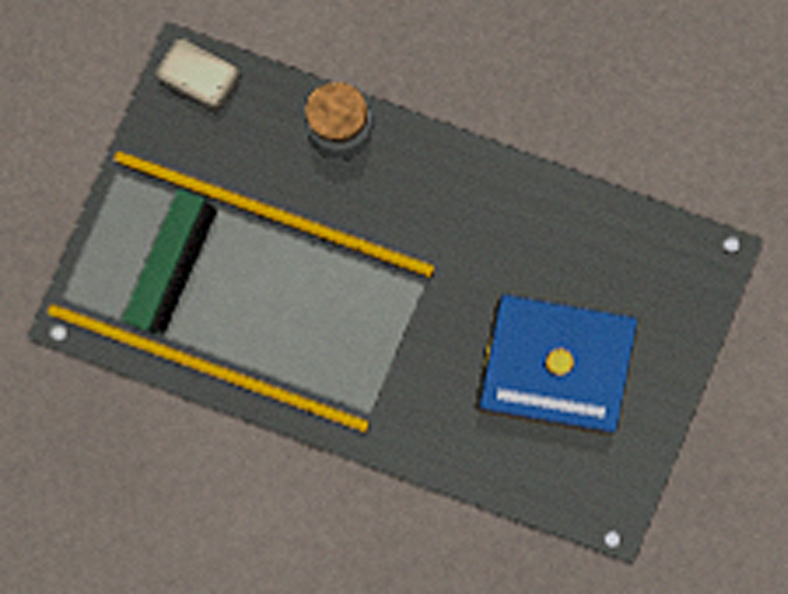

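View pics/c2.png

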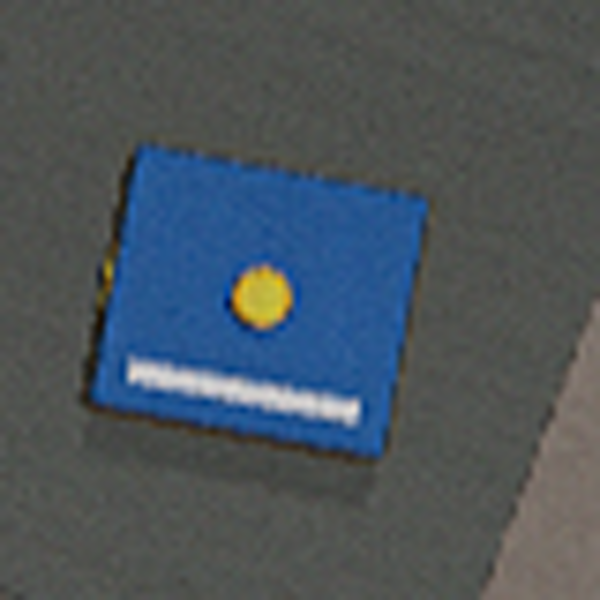

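```bash
cat > h.py <<'E'
import numpy as np,cv2,pickle
def rayz(c,px,z):
    K=c['intrinsics'];px=np.atleast_2d(np.array(px,float))
    d=(px-K[:2,2])/[K[0,0],K[1,1]];u=d.copy()
    for _ in range(20): u=d/(1+c['k1']*(u**2).sum(1,keepdims=True))
    v=np.c_[u,np.ones(len(u))]@c['pose'][:3,:3].T;o=c['pose'][:3,3]
    return (o+v*((z-o[2])/v[:,2:]))[:,:2]
def lid(c,z=.060):
    """blue lid outline -> rectangle in world"""
    h=cv2.cvtColor(c['color'],cv2.COLOR_RGB2HSV)
    m=cv2.inRange(h,(105,150,60),(122,255,255))
    m=cv2.morphologyEx(m,cv2.MORPH_CLOSE,np.ones((5,5),np.uint8))
    cs,_=cv2.findContours(m,cv2.RETR_EXTERNAL,cv2.CHAIN_APPROX_NONE)
    k=max(cs,key=cv2.contourArea)[:,0,:]
    w=rayz(c,k,z)
    r=cv2.minAreaRect((w*1e3).astype(np.float32))
    M=cv2.moments((w*1e4).astype(np.float32))
    return np.array([M['m10'],M['m01']])/M['m00']/1e4,r,w
def fit(P,W):
    P=np.array(P);W=np.array(W);pc,wc=P.mean(0),W.mean(0)
    A=P-pc;B=W-wc
    # lane frame: right handed 2D
    th=np.arctan2((A[:,0]*B[:,1]-A[:,1]*B[:,0]).sum(),(A*B).sum())
    R=np.array([[np.cos(th),-np.sin(th)],[np.sin(th),np.cos(th)]])
    o=wc-R@pc
    return th,o,((P@R.T+o)-W)
E
python3 - <<'E'
from h import *
t=pickle.load(open('pics/top0.pkl','rb'));s=pickle.load(open('pics/side0.pkl','rb'))
def u(p,s,o): return (np.array(p)+.5)/s-.5+o
pc=u([[165,22],[763,238],[633,563],[32,340]],[3.5,3.3],[195,135])
W=rayz(t,pc,.01)
# lane y toward robot: far side y=-165. x to left
P=np.array([[200,-165],[-240,-165],[-240,85],[200,85]])/1e3
th,o,e=fit(P,W);print('plate',np.degrees(th),o,(e*1e3).round(1))
rc=u([[115,151],[119,161],[434,265],[430,277],[48,304],[51,315],[369,420],[365,432]],[3.5,3.3],[195,135])
W2=rayz(t,rc,.026)
P2=np.array([[190,-63],[190,-55],[-40,-63],[-40,-55],[190,55],[190,63],[-40,55],[-40,63]])/1e3
th2,o2,e2=fit(P2,W2);print('rails',np.degrees(th2),o2,(e2*1e3).round(1))
lc=u([[137,147],[428,202],[383,458],[90,405]],7.5,[320,205])
W3=rayz(t,lc,.06)
P3=np.array([[45,-40],[-45,-40],[-45,40],[45,40]])/1e3
th3,o3,e3=fit(P3,W3);print('box',np.degrees(th3),o3,(e3*1e3).round(1))
print(lid(t)[:2]); 
# stop top face front edge z .05
sc=u([[204,203],[150,331]],[3.5,3.3],[195,135]);
R=np.array([[np.cos(th2),-np.sin(th2)],[np.sin(th2),np.cos(th2)]])
print('stop face lane',((rayz(t,sc,.05)-o2)@R*1e3))
kn=u([[262,297]],7.5,[320,205]);print('knob',rayz(t,kn,.074))
print('box in lane',(o3-o2)@R*1e3,np.degrees(th3-th2))
E
python3 - <<'E'
import cv2
a=cv2.imread('pics/side0.png')
cv2.imwrite('pics/c3.png',cv2.resize(a[160:310,260:420],None,fx=4,fy=4,interpolation=cv2.INTER_CUBIC))
E
```

```text
plate 70.14609753843727 [0.52807131 0.09533356] [[ 0.6  0.1]
 [ 0.3 -2. ]
 [-0.8 -1.7]
 [-0.1  3.6]]
rails 70.07938830482054 [0.52815775 0.09587669] [[ 0.7 -1.4]
 [ 0.3  4.3]
 [-0.7 -1.2]
 [ 0.4 -0.9]
 [ 0.3 -1.8]
 [ 0.6  3.2]
 [-1.3 -1.3]
 [-0.3 -1. ]]
box 80.8956235485085 [ 0.50429098 -0.04396237] [[ 0.6  0.3]
 [ 0.8 -0.6]
 [-0.9 -0.2]
 [-0.5  0.6]]
(array([ 0.50477436, -0.0436733 ]), ((504.76873779296875, -43.665489196777344), (89.00554656982422, 79.03693389892578), 80.63959503173828))
stop face lane [[116.30498485 -46.38017865]
 [115.86638027  49.1987884 ]]
knob [[ 0.50510075 -0.0437388 ]]
box in lane [-139.60370732  -25.20694482] 10.816235243687967
```

View pics/c3.png

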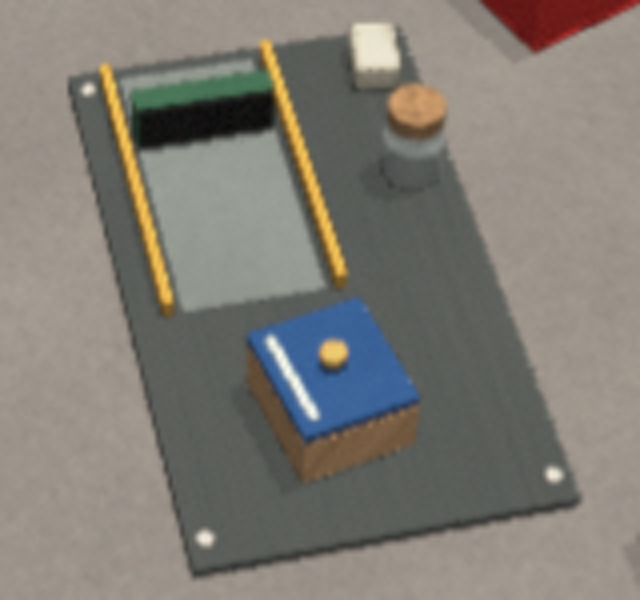

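The blue box is at lane (-140,-25) mm, turned +10.8°. The lane heading is 70.1° and the stop face is at x≈116. The lid measures 89x79 mm, so the scale is right. I'll go behind the box with tool -z as the push direction.

```bash
python3 -m inch '{"dp":[[0,-14,12],[0,-26.8,25],[0,-26.8,25],[0,-26.8,25],[0,-26.8,25],[0,-26.8,25],[0,-26.8,25],[0,-26.8,25],[0,-26.8,25],[0,-26.8,25],[0,-26.8,25],[0,-26.8,25],[0,-26.8,25],[0,-26.8,25],[0,-26.8,25],[0,-26.8,25],[0,-26.8,25],[0,-26.8,25],[0,-26.8,25],[0,-26.8,25]],"yaw":[0,0,0,0,0,0,0,0,0,0,0,0,0,0,0,0,0,0,0,0]}' 44
python3 -m inch '{"dp":[[0,-12,11],[0,0,0],[0,0,0],[0,0,0],[0,0,0],[0,0,0],[0,0,0],[0,0,0],[0,0,0],[0,0,0],[0,0,0],[0,0,0],[0,0,0]],"yaw":[0,7,7,7,7,7,7,7,7,7,7,5,0]}'
python3 - <<'E'
from rig import bot
s=bot.read_state();print(s['position'],s['tcp_rot'],s['joint_positions'],s['opening'])
E
```

```text
time_s: 1.82
position: [0.4861, -0.1078, 0.2048]
tcp_rot: [[-0.0, 0.409, 0.913], [0.0, 0.913, -0.409], [-1.0, 0.0, -0.0]]
force: [0.8, 0.6, -0.2]
opening: 0.505
time_s: 2.9
position: [0.4907, -0.1207, 0.2048]
tcp_rot: [[-0.001, 0.987, -0.159], [0.001, -0.159, -0.987], [-1.0, -0.001, -0.001]]
force: [0.0, 1.2, -0.5]
opening: 0.504
[ 0.49074588 -0.12068967  0.20475456] [[-8.58013115e-04  9.87219826e-01 -1.59362103e-01]
 [ 7.40150760e-04 -1.59361491e-01 -9.87220020e-01]
 [-9.99999358e-01 -9.64999706e-04 -5.93957255e-04]] [-2.65150851e+01  2.10867856e+01  9.89834407e+01  1.84766326e-02
  5.99926969e+01 -1.73544767e+01] 0.5041486192283338
```

```bash
python3 -m inch '{"dp":[[10,0,0],[25,0,0],[30,0,0],[30,0,0],[30,0,0],[20,0,0],[13,0,0],[0,0,0]],"yaw":[0,0,0,0,0,0,0,0]}'
cat > look.py <<'E'
import sys
from rig import bot
from h import *
TH=np.radians(70.1);O=np.array([.5281,.0956])
R=np.array([[np.cos(TH),-np.sin(TH)],[np.sin(TH),np.cos(TH)]])
n=sys.argv[1]
s=bot.read_state();c=bot.capture('top')
cen,r,w=lid(c)
a=r[2]
if r[1][0]<r[1][1]: a-=90
a=(a+360)%180
if a<45:a+=180
p=s['position'][:2];mz=-s['tcp_rot'][:2,2];g=np.degrees(np.arctan2(mz[1],mz[0]))
print('t',round(s['time_s'],2),'box lane',((np.array(r[0])/1e3-O)@R*1e3).round(1),'centroid',((cen-O)@R*1e3).round(1),np.round(r[1],1),'ang',round(a-70.1,2),a)
d=np.array(r[0])/1e3-p
ty=s['tcp_rot'][:2,1]
print('hand lane',((p-O)@R*1e3).round(1),round(g-70.1,2),'box ahead',(d@mz*1e3).round(1),'box along tool y',(d@ty*1e3).round(1),'F',s['force'].round(1),'z',s['position'][2].round(4),s['opening'].round(3))
x,y=int(c['color'].shape[1]),0
cv2.imwrite(f'pics/{n}t.png',cv2.resize(c['color'][135:335,195:435,::-1],None,fx=3.3,fy=3,interpolation=cv2.INTER_CUBIC)[:600])
c=bot.capture('wrist');cv2.imwrite(f'pics/{n}w.png',c['color'][:,:,::-1])
E
python3 look.py a
```

```text
time_s: 3.57
position: [0.489, -0.1201, 0.0443]
tcp_rot: [[-0.006, 0.988, -0.156], [0.003, -0.156, -0.988], [-1.0, -0.006, -0.002]]
force: [-0.0, 0.6, 1.0]
opening: 0.506
t 3.57 box lane [-136.8  -26.3] centroid [-138.   -29.9] [87.8 79.5] ang 8.23 78.32772827148438Traceback (most recent call last):
  File "look.py", line 17, in <module>
    print('hand lane',((p-O)@R*1e3).round(1),round(g-70.1,2),'box ahead',(d@mz*1e3).round(1),'box along tool y',(d@ty*1e3).round(1),'F',s['force'].round(1),'z',s['position'][2].round(4),s['opening'].round(3))
                                                                                                                                                                                          ^^^^^^^^^^^^^^^^^^
AttributeError: 'float' object has no attribute 'round'
```

```bash
sed -i "s/s\['opening'\].round(3)/round(float(s['opening']),3)/" look.py; python3 look.py a
```

```text
t 3.62 box lane [-138.6  -26.1] centroid [-137.8  -28.9] [88.6 79.5] ang 10.87 80.96825408935547
hand lane [-216.3  -37.7] 10.9 box ahead 78.5 box along tool y 3.2 F [-0.2 -0.4  0.8] z 0.0457 0.503
```

View pics/at.png

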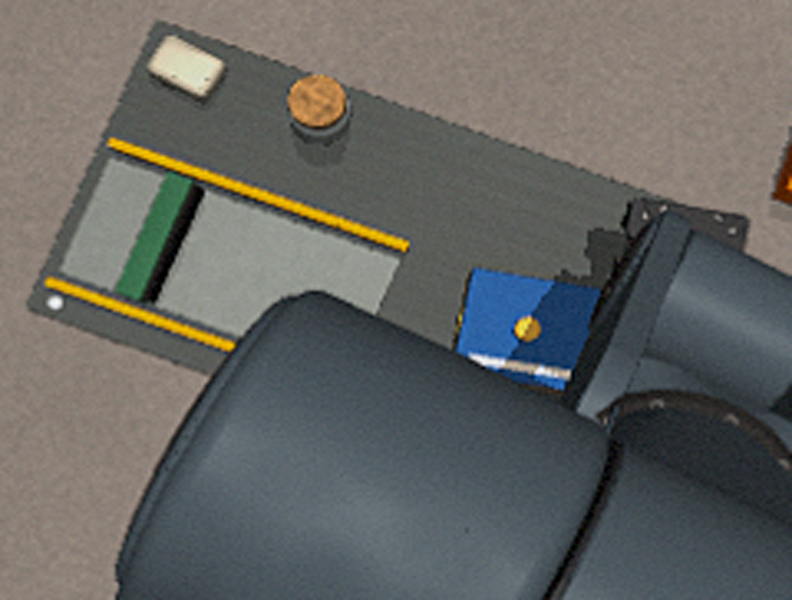

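View pics/aw.png

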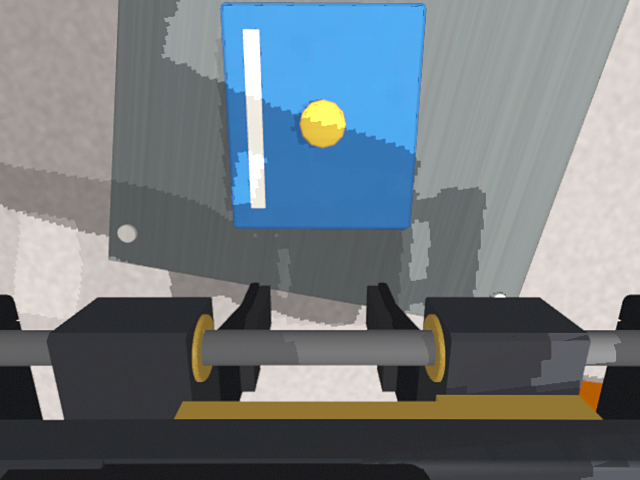

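The top view is now half hidden by the arm. The wrist view shows the lid at corners (222,3), (426,4), (411,228), (236,228), squared to the fingers at (258,290) and (378,290). I'll measure with the wrist camera.

```bash
cat > look.py <<'E'
import sys
from rig import bot
from h import *
TH=np.radians(70.1);O=np.array([.5281,.0956])
R=np.array([[np.cos(TH),-np.sin(TH)],[np.sin(TH),np.cos(TH)]])
n=sys.argv[1]
s=bot.read_state();c=bot.capture('wrist')
h=cv2.cvtColor(c['color'],cv2.COLOR_RGB2HSV)
m=cv2.inRange(h,(100,130,60),(125,255,255))
m=cv2.morphologyEx(m,cv2.MORPH_CLOSE,np.ones((45,45),np.uint8)) if 0 else m
cs,_=cv2.findContours(m,cv2.RETR_EXTERNAL,cv2.CHAIN_APPROX_NONE)
k=cv2.convexHull(max(cs,key=cv2.contourArea))[:,0,:]
w=rayz(c,k,.060)
r=cv2.minAreaRect((w*1e3).astype(np.float32))
a=r[2]
if r[1][0]<r[1][1]: a-=90
a=(a+360)%180
p=s['position'][:2];mz=-s['tcp_rot'][:2,2];g=np.degrees(np.arctan2(mz[1],mz[0]))
ty=s['tcp_rot'][:2,1]
b=np.array(r[0])/1e3
print('touch top edge',k[:,1].min(),'size',np.round(r[1],1))
hx=((w-O)@R*1e3)
print('box lane',((b-O)@R*1e3).round(1),'ang',round(a-70.1,2))
d=b-p
print('t',round(s['time_s'],2),'hand lane',((p-O)@R*1e3).round(1),round(g-70.1,2),'box ahead',(d@mz*1e3).round(1),'box along tool y',(d@ty*1e3).round(1),'rear edge ahead',((w-p)@mz*1e3).min().round(1),'F lane',(s['force'][:2]@R).round(1),'z',s['position'][2].round(4),round(float(s['opening']),3))
# rails in view: yellow pixels at z .026
cv2.imwrite(f'pics/{n}w.png',c['color'][:,:,::-1]); pickle.dump(c,open(f'pics/{n}w.pkl','wb'))
E
python3 look.py b
```

```text
touch top edge 2 size [88.1 78.4]
box lane [-139.5  -26.3] ang 10.74
t 3.72 hand lane [-216.5  -39.5] 10.86 box ahead 78.1 box along tool y 1.5 rear edge ahead 34.1 F lane [ 0.5 -1.1] z 0.0474 0.504
```

The wrist and top views agree: box at (-139.5,-26.3), +10.7°. Before it can enter it needs about +26 mm across and -10.7°. I'll nudge it from the far side with closed fingertips, slightly behind its centre, which shifts and squares it together. Then I'll push from the rear.

```bash
python3 -m inch '{"dp":[[0,0,0],[0,0,0],[0,10,0],[0,25,0],[0,28,0],[0,22,0],[0,0,0],[0,0,-15],[0,0,-25],[0,0,-25],[0,0,-12],[0,0,0]],"yaw":[5.4,5.4,0,0,0,0,0,0,0,0,0,0]}' 0
python3 -m inch '{"dp":[[0,-12,0],[0,-16,0],[0,-4,0],[0,0,0]],"yaw":[0,0,0,0]}'
python3 look.py c
python3 - <<'E'
from rig import bot
import cv2
cv2.imwrite('pics/ct.png',cv2.resize(bot.capture('top')['color'][135:335,195:435,::-1],None,fx=3.3,fy=3))
cv2.imwrite('pics/cs.png',cv2.resize(bot.capture('side')['color'][160:310,260:420,::-1],None,fx=4,fy=4))
E
```

```text
time_s: 4.77
position: [0.5981, -0.0757, 0.0477]
tcp_rot: [[0.001, 0.942, -0.336], [-0.0, -0.336, -0.942], [-1.0, 0.001, -0.0]]
force: [0.4, 0.4, 0.1]
opening: 0.003
time_s: 5.1
position: [0.5657, -0.0674, 0.0471]
tcp_rot: [[-0.002, 0.94, -0.34], [0.0, -0.34, -0.94], [-1.0, -0.002, 0.0]]
force: [-0.8, -0.8, 0.1]
opening: 0.004
touch top edge 185 size [60.4 79.6]
box lane [-124.1  -25.3] ang 100.72
t 5.1 hand lane [-140.5  -90.8] 0.01 box ahead 16.4 box along tool y -65.5 rear edge ahead -16.3 F lane [-1.   0.5] z 0.0471 0.004
```

View pics/cw.png

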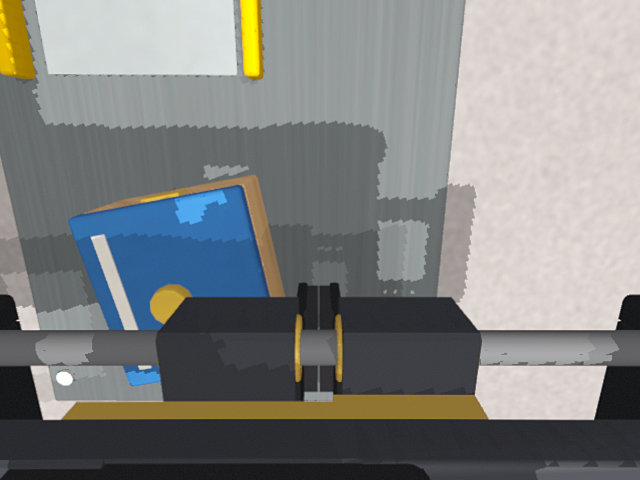

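View pics/cs.png

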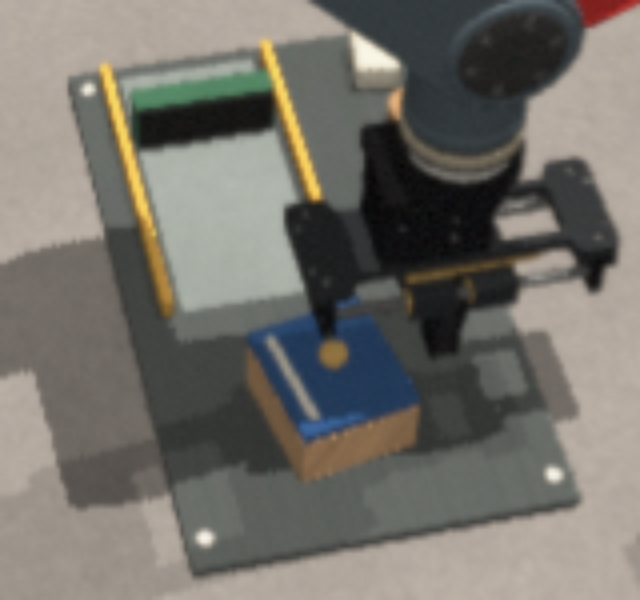

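Run:
```python
from h import *
s=pickle.load(open('pics/side0.pkl','rb'))
ty=np.array([.94,-.34]);mz=np.array([.34,.94]);p=np.array([.5657,-.0674])
for nm,px in(('right prong',(598,290)),('left prong',(327,338)),('fingertip',(445,353))):
  q=(np.array(px)+.5)/4-.5+[260,160]
  for z in(.03,.045,.06,.08,.1,.12):
    w=rayz(s,q,z)[0]-p; print(nm,z,'toolY %.0f fwd %.0f'%(w@ty*1e3,w@mz*1e3))
```

```text
right prong 0.03 toolY 129 fwd 49
right prong 0.045 toolY 123 fwd 37
right prong 0.06 toolY 117 fwd 25
right prong 0.08 toolY 109 fwd 10
right prong 0.1 toolY 102 fwd -6
right prong 0.12 toolY 94 fwd -22
left prong 0.03 toolY -57 fwd 48
left prong 0.045 toolY -60 fwd 36
left prong 0.06 toolY -64 fwd 24
left prong 0.08 toolY -68 fwd 9
left prong 0.1 toolY -73 fwd -7
left prong 0.12 toolY -78 fwd -23
fingertip 0.03 toolY 15 fwd 19
fingertip 0.045 toolY 10 fwd 8
fingertip 0.06 toolY 6 fwd -4
fingertip 0.08 toolY 0 fwd -19
fingertip 0.1 toolY -6 fwd -34
fingertip 0.12 toolY -12 fwd -49
```

The bracket ends hang at z≈0.10, which clears the knob top (74 mm) and the jar. Now the slow side push.

```bash
python3 -m inch '{"dp":[[0,-3,0],[0,-3,0],[0,-3,0],[0,-3,0],[0,-3,0],[0,-3,0],[0,-2,0],[0,0,0]],"yaw":[0,0,0,0,0,0,0,0]}'
cat >> look.py <<'E'
# lid visible points + knob via top and side
E
cat > k.py <<'E'
# box pose from side camera lid (blue) and top; prints lane coords
import sys
from rig import bot
from h import *
TH=np.radians(70.1);O=np.array([.5281,.0956])
R=np.array([[np.cos(TH),-np.sin(TH)],[np.sin(TH),np.cos(TH)]])
n=sys.argv[1]
s=bot.read_state();p=s['position'][:2]
print('hand',((p-O)@R*1e3).round(1),'F',(s['force'][:2]@R).round(1))
c=bot.capture('side');pickle.dump(c,open(f'pics/{n}s.pkl','wb'))
cv2.imwrite(f'pics/{n}s.png',cv2.resize(c['color'][160:310,260:420,::-1],None,fx=4,fy=4,interpolation=cv2.INTER_CUBIC))
c=bot.capture('wrist');pickle.dump(c,open(f'pics/{n}w.pkl','wb'))
cv2.imwrite(f'pics/{n}w.png',c['color'][:,:,::-1])
E
python3 k.py d
```

```text
time_s: 5.92
position: [0.5477, -0.06, 0.0469]
tcp_rot: [[-0.001, 0.94, -0.34], [0.0, -0.34, -0.94], [-1.0, -0.001, 0.0]]
force: [0.5, 0.8, 0.5]
opening: 0.0
hand [-139.6  -71.4] F [ 1.  -0.2]
```

View pics/dw.png

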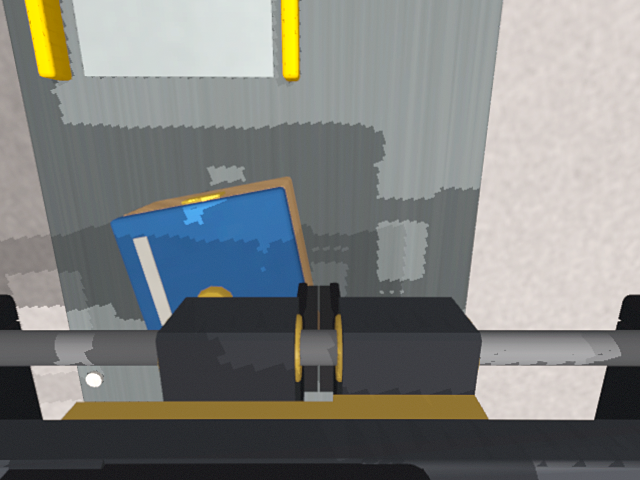

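View pics/ds.png

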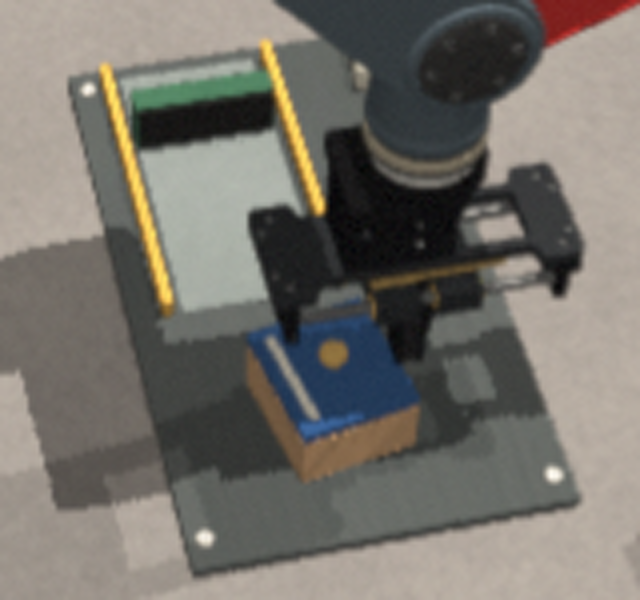

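No contact yet: the knob is unmoved at (335,352) in the side crop. The closed fingers are thinner than expected. Continuing.

```bash
python3 -m inch '{"dp":[[0,-2.5,0],[0,-2.5,0],[0,-2.5,0],[0,-2.5,0],[0,-2.5,0],[0,-2.5,0],[0,0,0]],"yaw":[0,0,0,0,0,0,0]}'
python3 k.py e
```

```text
time_s: 6.6
position: [0.5335, -0.0549, 0.0469]
tcp_rot: [[-0.001, 0.94, -0.34], [0.0, -0.34, -0.94], [-1.0, -0.001, 0.0]]
force: [0.5, -0.6, 0.7]
opening: 0.005
hand [-139.6  -56.3] F [-0.4 -0.7]
```

View pics/ew.png

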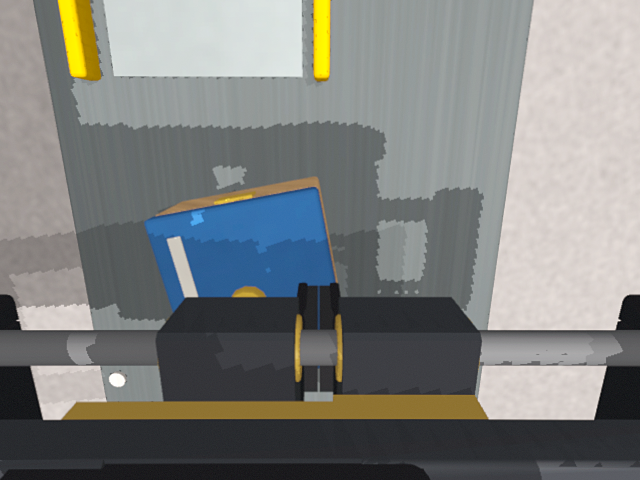

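View pics/es.png

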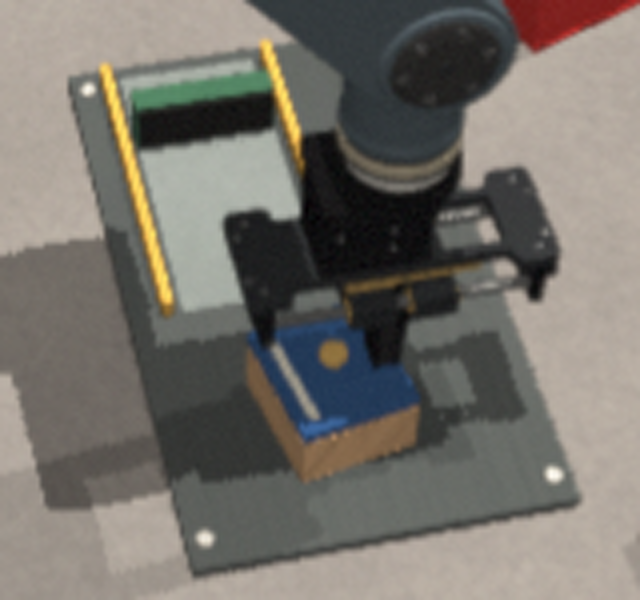

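The box hasn't moved although the finger should be at its side, so the fingertips may sit higher than I assumed. I'll check by projecting tool-frame points into both pictures.

```bash
cat >> h.py <<'E'
def proj(c,P):
    P=np.atleast_2d(P);T=np.linalg.inv(c['pose'])
    q=P@T[:3,:3].T+T[:3,3];u=q[:,:2]/q[:,2:]
    u=u*(1+c['k1']*(u**2).sum(1,keepdims=True));K=c['intrinsics']
    return u*[K[0,0],K[1,1]]+K[:2,2]
E
python3 - <<'E'
from h import *
from rig import bot
s=bot.read_state();p=s['position'];T=s['tcp_rot']
S=pickle.load(open('pics/es.pkl','rb'));W=pickle.load(open('pics/ew.pkl','rb'))
print(p, s['joint_positions'])
for x in(-20,-10,0,11):
  for z in(-10,0,10):
    P=p+T@np.array([x,0,z])/1e3
    print(x,z,'side crop',((proj(S,P)[0]-[260,160])*4).round(),'wrist',proj(W,P)[0].round())
TH=np.radians(70.1);O=np.array([.5281,.0956])
R=np.array([[np.cos(TH),-np.sin(TH)],[np.sin(TH),np.cos(TH)]])
print('knob',((rayz(S,(np.array([335,349])+.5)/4-.5+[260,160],.072)-O)@R*1e3))
for px in((146,219),(318,186)): print('lid front corner',(rayz(W,px,.06)-O)@R*1e3)
E
python3 - <<'E'
import cv2,pickle
c=pickle.load(open('pics/es.pkl','rb'))['color'][:,:,::-1]
cv2.imwrite('pics/e2.png',cv2.resize(c[215:285,310:400],None,fx=8,fy=8,interpolation=cv2.INTER_CUBIC))
E
```

```text
[ 0.53429654 -0.05515871  0.04697569] [-1.78205765e+01  3.73665616e+01  1.01974447e+02  6.69561253e-04
  4.06556083e+01  2.09074598e+00]
-20 -10 side crop [378. 338.] wrist [317. 284.]
-20 0 side crop [382. 350.] wrist [317. 305.]
-20 10 side crop [386. 362.] wrist [317. 325.]
-10 -10 side crop [377. 348.] wrist [317. 276.]
-10 0 side crop [381. 360.] wrist [317. 296.]
-10 10 side crop [385. 372.] wrist [317. 315.]
0 -10 side crop [376. 358.] wrist [317. 269.]
0 0 side crop [380. 370.] wrist [317. 287.]
0 10 side crop [384. 382.] wrist [317. 306.]
11 -10 side crop [375. 369.] wrist [317. 261.]
11 0 side crop [379. 381.] wrist [317. 279.]
11 10 side crop [383. 393.] wrist [317. 297.]
knob [[-135.19327279  -26.96008366]]
lid front corner [[-101.61966925   18.21963441]]
lid front corner [[-87.00107248 -57.72726838]]
```

View pics/e2.png

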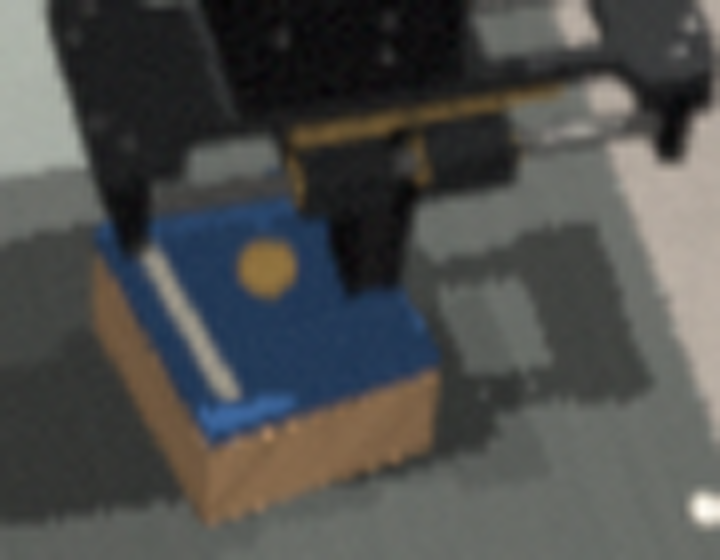

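Both views put the visible tips some 25 mm higher than the tool frame says, right over the lid and not beside it. I'll back off and lower 20 mm, which is safe either way, then recheck against the bed.

```bash
python3 -m inch '{"dp":[[0,15,0],[0,20,0],[0,10,0],[0,0,0],[8,0,0],[8,0,0],[4,0,0],[0,0,0]],"yaw":[0,0,0,0,0,0,0,0]}'
python3 k.py f
python3 - <<'E'
import cv2,pickle
c=pickle.load(open('pics/fs.pkl','rb'))['color'][:,:,::-1]
cv2.imwrite('pics/f2.png',cv2.resize(c[200:285,320:410],None,fx=7,fy=7,interpolation=cv2.INTER_CUBIC))
E
```

```text
time_s: 7.37
position: [0.5744, -0.0697, 0.0252]
tcp_rot: [[-0.004, 0.94, -0.34], [0.001, -0.34, -0.94], [-1.0, -0.005, 0.0]]
force: [-0.3, 1.1, -0.6]
opening: 0.005
hand [-139.7  -99.8] F [0.9 0.7]
```

View pics/f2.png

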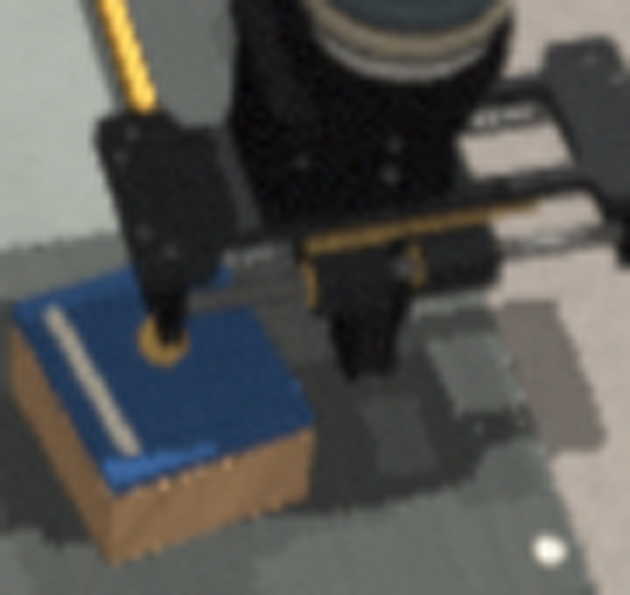

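View pics/fw.png

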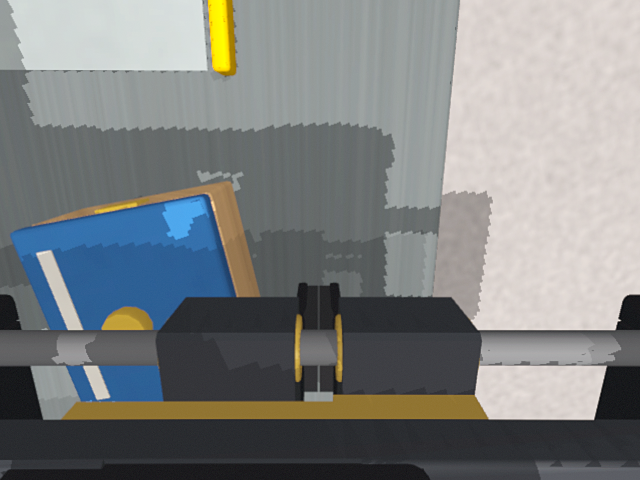

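```bash
python3 -m inch '{"dp":[[0,-8,0],[0,-8,0],[0,-3,0],[0,-2,0],[0,-2,0],[0,-2,0],[0,-2,0],[0,-2,0],[0,-2,0],[0,-2,0],[0,-2,0],[0,0,0]],"yaw":[0,0,0,0,0,0,0,0,0,0,0,0]}'
python3 k.py g
python3 - <<'E'
import cv2,pickle
c=pickle.load(open('pics/gs.pkl','rb'))['color'][:,:,::-1]
cv2.imwrite('pics/g2.png',cv2.resize(c[200:285,320:410],None,fx=7,fy=7,interpolation=cv2.INTER_CUBIC))
E
```

```text
time_s: 8.47
position: [0.5439, -0.0587, 0.0272]
tcp_rot: [[0.001, 0.94, -0.34], [-0.0, -0.34, -0.94], [-1.0, 0.001, 0.0]]
force: [2.3, -2.0, 1.1]
opening: 0.01
hand [-139.7  -67.4] F [-1.1 -2.9]
```

View pics/g2.png

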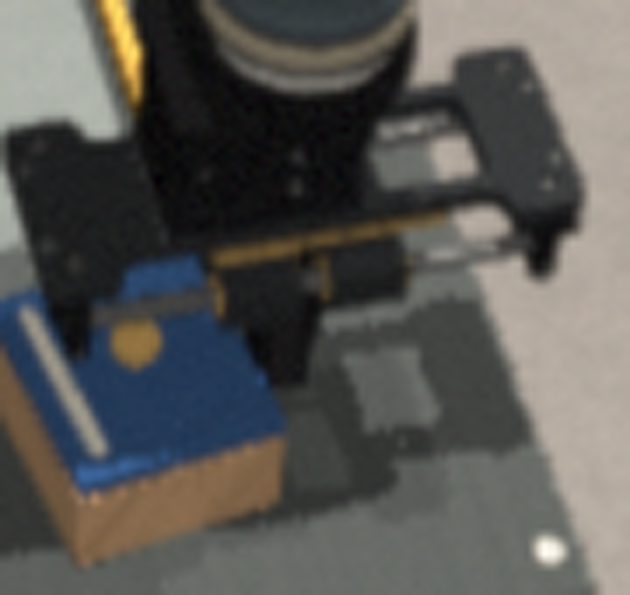

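View pics/gw.png

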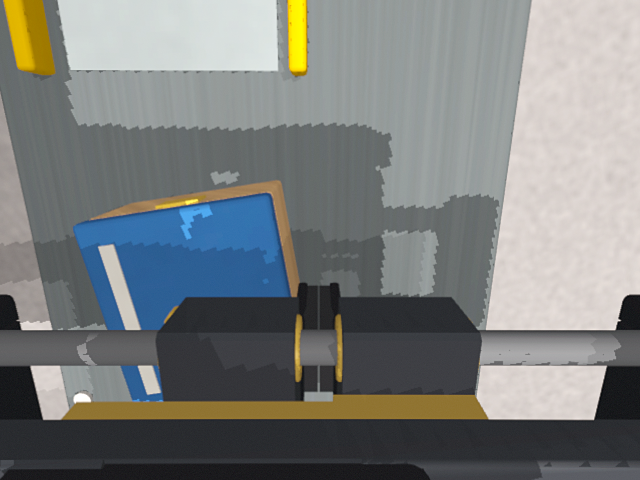

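Contact now: 3 N, and the box is moving. Measuring from the lid's front corners in the wrist view, (75,225) and (272,194).

```bash
cat > m.py <<'E'
import sys
from h import *
TH=np.radians(70.1);O=np.array([.5281,.0956])
R=np.array([[np.cos(TH),-np.sin(TH)],[np.sin(TH),np.cos(TH)]])
# args: name x1 y1 (near front) x2 y2 (far front)
n=sys.argv[1];v=np.array(list(map(float,sys.argv[2:6]))).reshape(2,2)
c=pickle.load(open(f'pics/{n}w.pkl','rb'))
w=(rayz(c,v,.06)-O)@R*1e3
d=w[0]-w[1];L=np.hypot(*d);u=d/L # along +y box
th=np.arctan2(-u[0],u[1]);f=np.array([np.cos(th),np.sin(th)])
print('len',L.round(1),'ang',np.degrees(th).round(2),'centre',(w.mean(0)-45*f).round(1),'corners',w.round(1).tolist())
E
python3 m.py f 12 231 210 195; python3 m.py g 75 225 272 194
python3 - <<'E'
from h import *
TH=np.radians(70.1);O=np.array([.5281,.0956])
R=np.array([[np.cos(TH),-np.sin(TH)],[np.sin(TH),np.cos(TH)]])
for n,k in(('f',(163,338)),('g',(137,340))):
  S=pickle.load(open(f'pics/{n}s.pkl','rb'));print((rayz(S,(np.array(k)+.5)/7-.5+[320,200],.071)-O)@R*1e3)
E
```

```text
len 79.3 ang 10.33 centre [-138.9  -29.7] corners [[-101.8, 17.4], [-87.6, -60.6]]
len 78.1 ang 8.99 centre [-138.   -19.2] corners [[-99.6, 26.4], [-87.4, -50.8]]
[[-137.19326995  -25.15800911]]
[[-136.0713983   -15.88868223]]
```

```bash
python3 -m inch '{"dp":[[0,6,0],[0,0,12],[0,0,0],[0,-4,0],[0,-2,0],[0,-2,0],[0,-2,0],[0,-2,0],[0,-2,0],[0,-2,0],[0,-2,0],[0,-2,0],[0,-1,0],[0,0,0]],"yaw":[0,0,0,0,0,0,0,0,0,0,0,0,0,0]}'
python3 k.py i
```

```text
time_s: 9.73
position: [0.5251, -0.0646, 0.0269]
tcp_rot: [[-0.001, 0.94, -0.341], [0.0, -0.341, -0.94], [-1.0, -0.001, -0.0]]
force: [0.9, -1.7, -0.8]
opening: 0.004
hand [-151.6  -51.7] F [-1.3 -1.4]
```

View pics/iw.png

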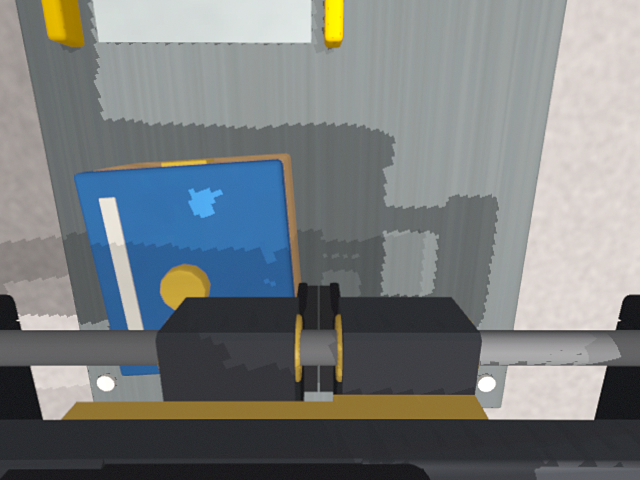

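View pics/is.png

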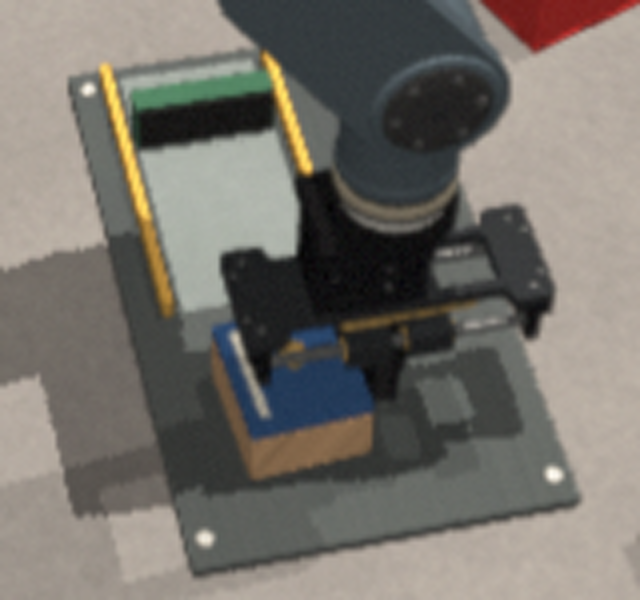

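```bash
python3 m.py i 75 174 284 160
python3 - <<'E'
from h import *
TH=np.radians(70.1);O=np.array([.5281,.0956])
R=np.array([[np.cos(TH),-np.sin(TH)],[np.sin(TH),np.cos(TH)]])
c=pickle.load(open('pics/iw.pkl','rb'))
# rail ends top inner corners at z=.026, as a check
print(((rayz(c,[(82,44),(325,44)],.026)-O)@R*1e3).round(1))
print('knob', ((rayz(c,[(185,287)],.072)-O)@R*1e3).round(1))
E
```

```text
len 78.7 ang 3.83 centre [-134.1   -3.8] corners [[-91.8, 38.5], [-86.6, -40.0]]
[[-41.2  47.1]
 [-41.  -55.6]]
knob [[-132.5   -2.8]]
```

Box now at (-134,-3.5), +3.8°. That is good enough, since the two-finger rear push will square the rest. Checking the jar's position against the hand body's path.

```bash
python3 -m inch '{"dp":[[0,6,0],[0,6,0],[0,0,10],[0,0,20],[0,0,20],[0,0,10],[0,0,0],[0,-15,0],[0,-25,0],[0,-18,0],[0,-5,0],[0,0,0]],"yaw":[0,0,0,0,0,0,0,0,0,0,0,0]}' 44
sed -i '/^x,y/d' look.py; python3 look.py j
python3 - <<'E'
from h import *
TH=np.radians(70.1);O=np.array([.5281,.0956])
R=np.array([[np.cos(TH),-np.sin(TH)],[np.sin(TH),np.cos(TH)]])
t=pickle.load(open('pics/top0.pkl','rb'))
print('jar',((rayz(t,(np.array([337,110])+.5)/[3.5,3.3]-.5+[195,135],.075)-O)@R*1e3).round(1))
E
```

```text
time_s: 10.83
position: [0.4557, -0.1026, 0.0269]
tcp_rot: [[-0.002, 0.94, -0.34], [0.001, -0.34, -0.94], [-1.0, -0.002, -0.0]]
force: [-0.0, 0.1, -0.5]
opening: 0.507
touch top edge 0 size [86.7 78.2]
box lane [-134.7   -1.5] ang 3.72
t 10.83 hand lane [-211.     0.6] -0.0 box ahead 76.4 box along tool y 2.1 rear edge ahead 30.7 F lane [0.1 0.1] z 0.0269 0.507
jar [[  55.9 -134.3]]
```

View pics/jw.png

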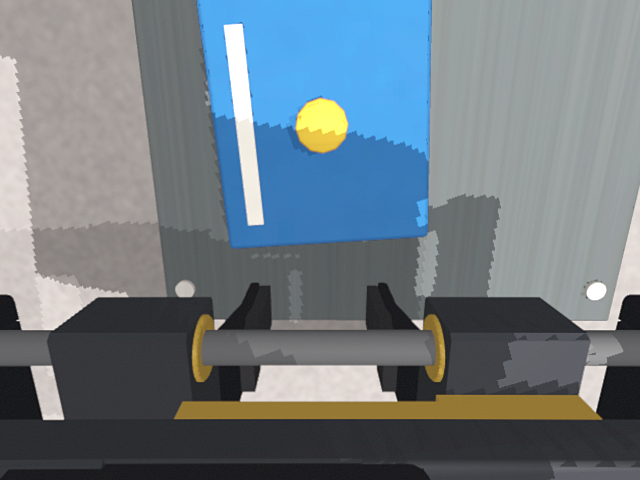

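The jar is at (56,-134), so the hand's overhang (to about -100) clears it. Box measured at (-134.7,-1.5). Pushing to the lane mouth, then I'll look.

```bash
python3 -m inch '{"dp":[[0,0,-6],[0,0,-6],[0,0,-4],[0,0,-3],[0,0,-3],[0,0,-3],[0,0,-3],[0,0,-3],[0,0,-3],[0,0,-3],[0,0,-3],[0,0,-3],[0,0,-3],[0,0,-3],[0,0,-3],[0,0,-3],[0,0,-3],[0,0,0]],"yaw":[0,0,0,0,0,0,0,0,0,0,0,0,0,0,0,0,0,0]}'
python3 look.py l
```

```text
time_s: 12.38
position: [0.4771, -0.0486, 0.027]
tcp_rot: [[0.0, 0.94, -0.34], [0.0, -0.34, -0.94], [-1.0, 0.0, -0.0]]
force: [-0.2, -0.3, 0.3]
opening: 0.502
touch top edge 61 size [87.7 78.2]
box lane [-98.1  -3.9] ang 0.03
t 12.38 hand lane [-152.9   -1.2] -0.0 box ahead 54.8 box along tool y 2.7 rear edge ahead 10.9 F lane [-0.4  0.1] z 0.027 0.502
```

View pics/lw.png

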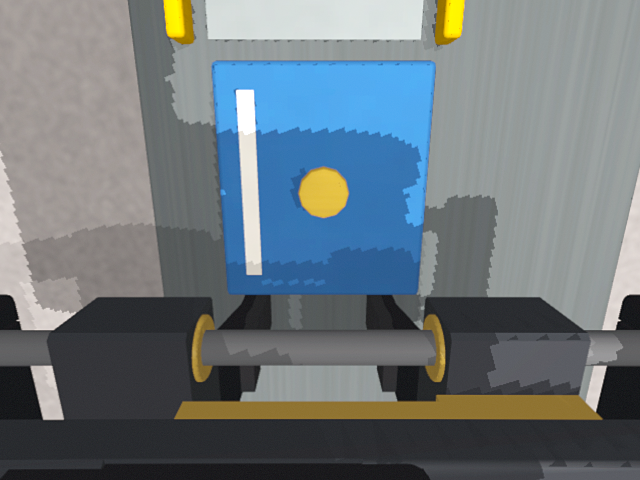

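Run:
```python
import cv2
a=cv2.imread('pics/lw.png');cv2.imwrite('pics/l2.png',cv2.resize(a[0:100,150:480],None,fx=2.4,fy=4,interpolation=cv2.INTER_CUBIC))
```

```text
(no output)
```

View pics/l2.png

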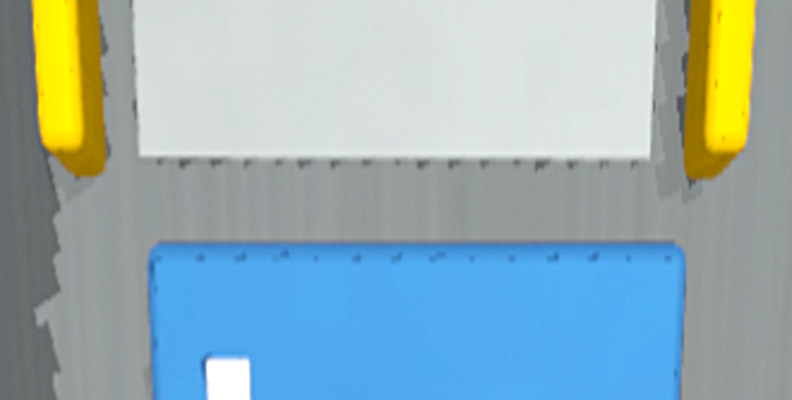

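Run:
```python
from h import *
TH=np.radians(70.1);O=np.array([.5281,.0956])
R=np.array([[np.cos(TH),-np.sin(TH)],[np.sin(TH),np.cos(TH)]])
c=pickle.load(open('pics/lw.pkl','rb'))
u=lambda l:(np.array(l)+.5)/[2.4,4]-.5+[150,0]
print('rail top inner',((rayz(c,u([(82,150),(706,150),(75,0),(712,0)]),.026)-O)@R*1e3).round(1).tolist())
print('foot',((rayz(c,u([(104,170),(686,172)]),.010)-O)@R*1e3).round(1).tolist())
print('lid',((rayz(c,u([(150,243),(684,243)]),.060)-O)@R*1e3).round(1).tolist())
```

```text
rail top inner [[-39.7, 54.4], [-39.6, -55.1], [-25.9, 54.2], [-25.8, -54.8]]
foot [[-38.4, 55.4], [-38.5, -56.2]]
lid [[-54.1, 34.6], [-54.1, -42.6]]
```

The rails in this picture come out at ±55 as they must. The box is square and 4 mm off-centre (-y), so I'll push on with a slight +y drift.

```bash
python3 -m inch '{"dp":[[0,-0.1,-2],[0,-0.1,-3],[0,-0.1,-4],[0,-0.1,-4],[0,-0.1,-4],[0,-0.1,-4],[0,-0.1,-4],[0,-0.1,-4],[0,-0.1,-4],[0,-0.1,-4],[0,-0.1,-4],[0,-0.1,-4],[0,-0.1,-4],[0,-0.1,-4],[0,-0.1,-4],[0,-0.1,-4],[0,-0.1,-3],[0,-0.1,-3],[0,-0.1,-2],[0,0,0]],"yaw":[0,0,0,0,0,0,0,0,0,0,0,0,0,0,0,0,0,0,0,0]}'
python3 look.py n
```

```text
time_s: 14.1
position: [0.4988, 0.0168, 0.027]
tcp_rot: [[0.0, 0.94, -0.341], [0.0, -0.341, -0.94], [-1.0, 0.0, -0.001]]
force: [-0.4, -0.4, 2.1]
opening: 0.506
touch top edge 61 size [87.7 78.2]
box lane [-29.3  -2. ] ang 0.04
t 14.1 hand lane [-84.1   0.7] -0.01 box ahead 54.8 box along tool y 2.7 rear edge ahead 11.0 F lane [-0.6  0.2] z 0.027 0.506
```

View pics/nw.png

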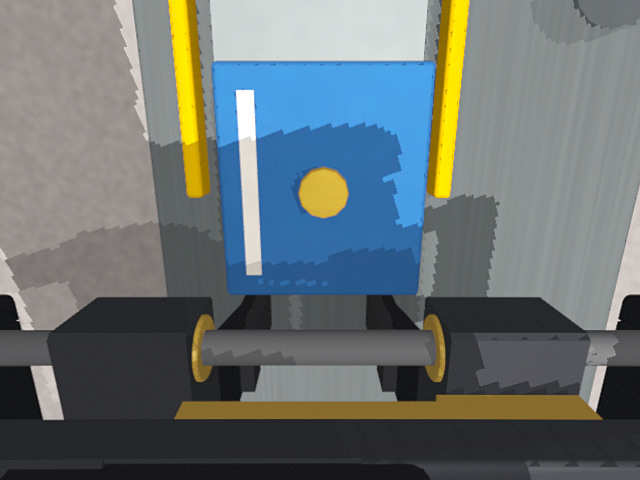

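In the lane and square, at y=-2. The lid spans x 213–435, between the rails at 205 and 430 (rails lower). Continuing.

```bash
python3 -m inch '{"dp":[[0,-0.1,-2],[0,-0.1,-3],[0,-0.1,-4],[0,-0.1,-4],[0,-0.1,-4],[0,-0.1,-4],[0,-0.1,-4],[0,-0.1,-4],[0,-0.1,-4],[0,-0.1,-4],[0,-0.1,-4],[0,-0.1,-4],[0,-0.1,-4],[0,-0.1,-4],[0,-0.1,-4],[0,-0.1,-4],[0,-0.1,-4],[0,-0.1,-4],[0,-0.1,-2],[0,0,0]],"yaw":[0,0,0,0,0,0,0,0,0,0,0,0,0,0,0,0,0,0,0,0]}'
python3 look.py o; python3 k.py o
```

```text
time_s: 15.82
position: [0.5213, 0.0844, 0.0269]
tcp_rot: [[0.001, 0.94, -0.341], [0.001, -0.341, -0.94], [-1.0, 0.0, -0.001]]
force: [-0.5, -0.5, 0.8]
opening: 0.505
touch top edge 61 size [87.6 78.2]
box lane [42.  -0.2] ang 0.03
t 15.82 hand lane [-12.8   2.6] -0.01 box ahead 54.8 box along tool y 2.7 rear edge ahead 11.0 F lane [-0.6  0.3] z 0.0269 0.505
hand [-12.8   2.5] F [-0.8  0.4]
```

View pics/ow.png

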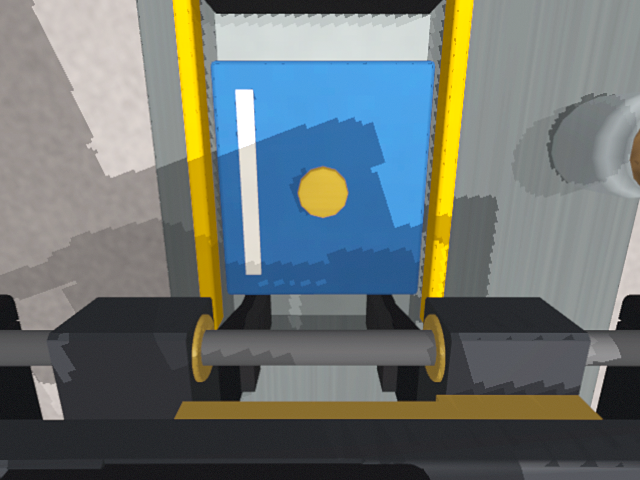

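View pics/os.png

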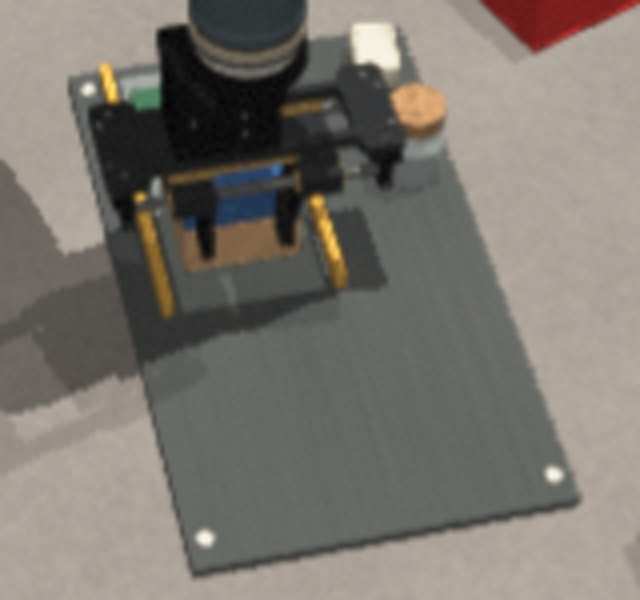

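Run:
```python
from h import *
import cv2
TH=np.radians(70.1);O=np.array([.5281,.0956])
R=np.array([[np.cos(TH),-np.sin(TH)],[np.sin(TH),np.cos(TH)]])
c=pickle.load(open('pics/ow.pkl','rb'))
a=c['color'][0:80,190:460,::-1]
cv2.imwrite('pics/o2.png',cv2.resize(a,None,fx=2.9,fy=6,interpolation=cv2.INTER_CUBIC))
print(((rayz(c,[(230,13),(320,13),(420,13)],.010)-O)@R*1e3).round(1).tolist())
print('lid front',((rayz(c,[(230,61),(420,61)],.06)-O)@R*1e3).round(1).tolist())
```

```text
[[113.5, 41.2], [113.5, 0.5], [113.5, -44.6]]
lid front [[85.7, 32.0], [85.7, -34.0]]
```

View pics/o2.png

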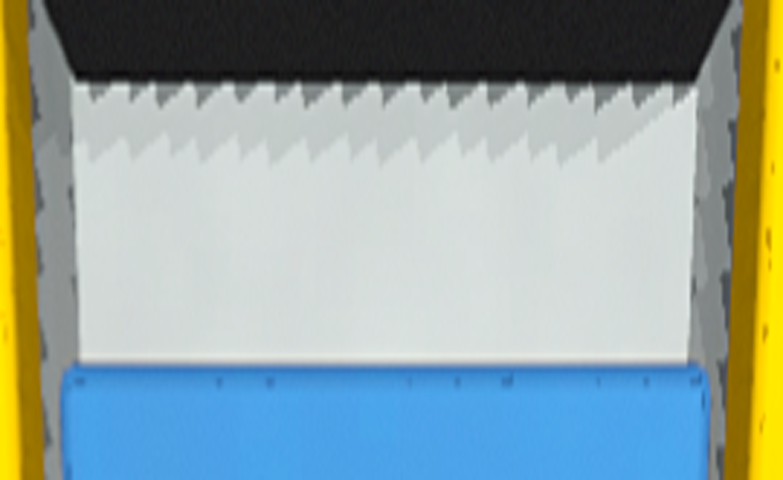

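Stop foot measured at x=113.5 and box front at about 86.5, so about 27 mm is left. Closing 22 mm slowly, then creeping with the force watched.

```bash
python3 -m inch '{"dp":[[0,0,-2],[0,0,-3],[0,0,-3],[0,0,-3],[0,0,-3],[0,0,-3],[0,0,-2],[0,0,-1],[0,0,-1],[0,0,-1],[0,0,0],[0,0,0]],"yaw":[0,0,0,0,0,0,0,0,0,0,0,0]}'
python3 look.py p
```

```text
time_s: 16.97
position: [0.5285, 0.1045, 0.027]
tcp_rot: [[0.0, 0.94, -0.341], [0.0, -0.341, -0.94], [-1.0, -0.0, -0.0]]
force: [-0.8, -2.3, 0.6]
opening: 0.503
touch top edge 60 size [88.  78.2]
box lane [63.5  0. ] ang 0.02
t 16.97 hand lane [8.5 2.6] -0.02 box ahead 55.0 box along tool y 2.6 rear edge ahead 11.0 F lane [-2.5 -0. ] z 0.027 0.503
```

```bash
python3 -m inch '{"dp":[[0,0,-0.5],[0,0,-0.5],[0,0,-0.5],[0,0,0],[0,0,0]],"yaw":[0,0,0,0,0]}'; python3 look.py q | tail -1
```

```text
time_s: 17.43
position: [0.529, 0.1057, 0.027]
tcp_rot: [[-0.0, 0.94, -0.341], [0.0, -0.341, -0.94], [-1.0, -0.0, 0.0]]
force: [-1.3, -3.8, 0.8]
opening: 0.505
t 17.43 hand lane [9.8 2.6] -0.01 box ahead 55.0 box along tool y 2.6 rear edge ahead 11.0 F lane [-4.  -0.1] z 0.027 0.505
```

```bash
python3 -m inch '{"dp":[[0,0,-0.5],[0,0,-0.5],[0,0,-0.5],[0,0,-0.5],[0,0,0],[0,0,0]],"yaw":[0,0,0,0,0,0]}'; python3 look.py r
```

```text
time_s: 17.98
position: [0.5298, 0.1077, 0.0269]
tcp_rot: [[0.0, 0.94, -0.341], [0.0, -0.341, -0.94], [-1.0, 0.0, -0.0]]
force: [-1.1, -2.7, 0.8]
opening: 0.507
touch top edge 61 size [87.6 78.3]
box lane [66.8  0. ] ang 0.02
t 17.98 hand lane [12.   2.5] -0.01 box ahead 54.8 box along tool y 2.5 rear edge ahead 11.0 F lane [-2.9  0.1] z 0.0269 0.507
```

View pics/rw.png

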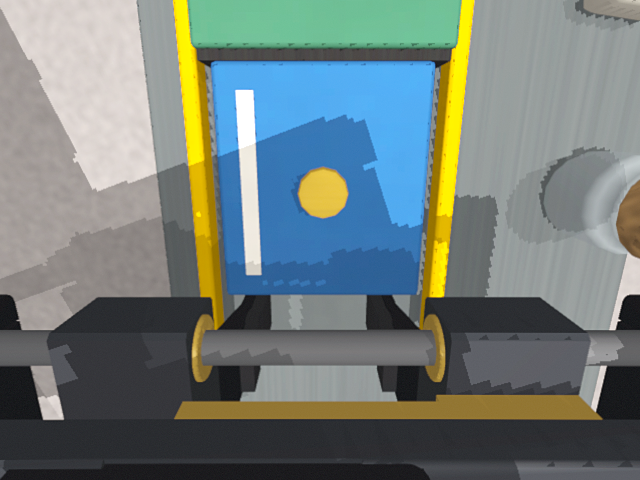

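```bash
python3 -m inch '{"dp":[[0,0,-0.5],[0,0,-0.5],[0,0,-0.5],[0,0,0],[0,0,0]],"yaw":[0,0,0,0,0]}'; python3 look.py s
```

```text
time_s: 18.45
position: [0.5303, 0.1091, 0.0269]
tcp_rot: [[0.0, 0.94, -0.341], [0.0, -0.341, -0.94], [-1.0, 0.0, -0.0]]
force: [-0.4, -3.7, 0.7]
opening: 0.509
touch top edge 61 size [87.6 78.5]
box lane [68.3  0. ] ang 0.02
t 18.45 hand lane [13.4  2.6] -0.01 box ahead 54.8 box along tool y 2.5 rear edge ahead 11.0 F lane [-3.6 -0.9] z 0.0269 0.509
```

```bash
python3 -m inch '{"dp":[[0,0,-0.5],[0,0,-0.5],[0,0,0],[0,0,0]],"yaw":[0,0,0,0]}'; python3 look.py s1|tail -2
```

```text
time_s: 18.83
position: [0.5303, 0.1095, 0.0269]
tcp_rot: [[-0.001, 0.94, -0.34], [-0.001, -0.34, -0.94], [-1.0, -0.0, 0.001]]
force: [-1.6, -5.9, 0.7]
opening: 0.507
box lane [68.4  0.1] ang 0.02
t 18.83 hand lane [13.8  2.6] -0.01 box ahead 54.6 box along tool y 2.6 rear edge ahead 10.6 F lane [-6.1 -0.5] z 0.0269 0.507
```

```bash
python3 -m inch '{"dp":[[0,0,-0.5],[0,0,0],[0,0,0]],"yaw":[0,0,0]}'; python3 look.py s2
python3 - <<'E'
import cv2
a=cv2.imread('pics/s2w.png');cv2.imwrite('pics/s3.png',cv2.resize(a[20:100,170:480],None,fx=2.5,fy=5,interpolation=cv2.INTER_CUBIC))
E
```

```text
time_s: 19.13
position: [0.5303, 0.1095, 0.027]
tcp_rot: [[-0.001, 0.94, -0.34], [-0.001, -0.34, -0.94], [-1.0, -0.001, 0.002]]
force: [-2.5, -6.9, 1.8]
opening: 0.506
touch top edge 61 size [88.1 78.7]
box lane [68.4  0. ] ang 0.02
t 19.13 hand lane [13.8  2.7] 0.0 box ahead 54.6 box along tool y 2.7 rear edge ahead 10.6 F lane [-7.3  0. ] z 0.027 0.506
```

View pics/s3.png

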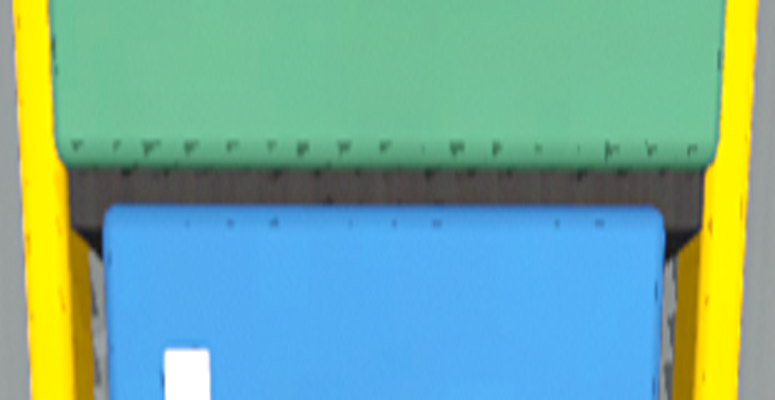

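The box has stopped advancing (x=68.4, expected 113.5-45=68.5) while the force rises to 7 N, so it is home. Backing straight off, then up.

```bash
python3 -m inch '{"dp":[[0,0,1],[0,0,2],[0,0,5],[0,0,10],[0,0,15],[0,0,15],[0,0,10],[0,0,2],[-10,0,0],[-25,0,0],[-30,0,0],[-30,0,0],[-30,0,0],[-10,0,0],[0,0,0],[0,0,0]],"yaw":[0,0,0,0,0,0,0,0,0,0,0,0,0,0,0,0]}'; python3 look.py u
python3 k.py u
```

```text
time_s: 20.52
position: [0.5104, 0.0544, 0.1623]
tcp_rot: [[0.001, 0.94, -0.34], [0.0, -0.34, -0.94], [-1.0, 0.001, -0.0]]
force: [0.1, 0.5, -0.5]
opening: 0.508
touch top edge 0 size [87.5 80. ]
box lane [67.6  0.1] ang 0.07
t 20.52 hand lane [-44.7   2.7] 0.02 box ahead 112.4 box along tool y 2.6 rear edge ahead 68.6 F lane [0.5 0.1] z 0.1623 0.508
hand [-45.1   3.5] F [-0.5 -0.4]
```

View pics/uw.png

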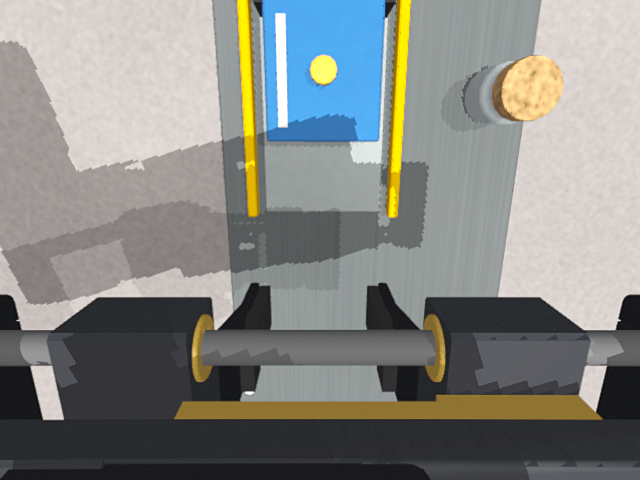

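View pics/us.png

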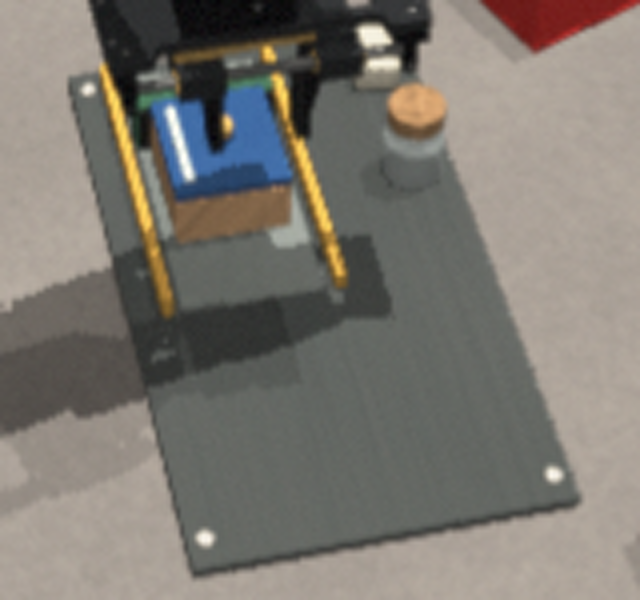

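Jar and box look right, but the lid's front edge is cut off. Backing off once more to check the gap.

```bash
python3 -m inch '{"dp":[[0,0,15],[0,0,25],[0,0,25],[0,0,15],[0,0,0],[0,0,0]],"yaw":[0,0,0,0,0,0]}'; python3 look.py v
python3 - <<'E'
import cv2
from rig import bot
a=cv2.imread('pics/vw.png');cv2.imwrite('pics/v2.png',cv2.resize(a[0:240,200:440],None,fx=3,fy=2.5,interpolation=cv2.INTER_CUBIC))
cv2.imwrite('pics/vt.png',bot.capture('top')['color'][:,:,::-1])
E
```

```text
time_s: 21.17
position: [0.4822, -0.0214, 0.1607]
tcp_rot: [[-0.003, 0.939, -0.343], [0.001, -0.343, -0.939], [-1.0, -0.003, -0.0]]
force: [0.0, 0.9, 0.2]
opening: 0.505
touch top edge 0 size [ 8.5 77.9]
box lane [25.7  0.2] ang 89.84
t 21.17 hand lane [-125.7    3.3] -0.14 box ahead 151.4 box along tool y 2.8 rear edge ahead 147.2 F lane [0.8 0.3] z 0.1607 0.505
```

View pics/v2.png

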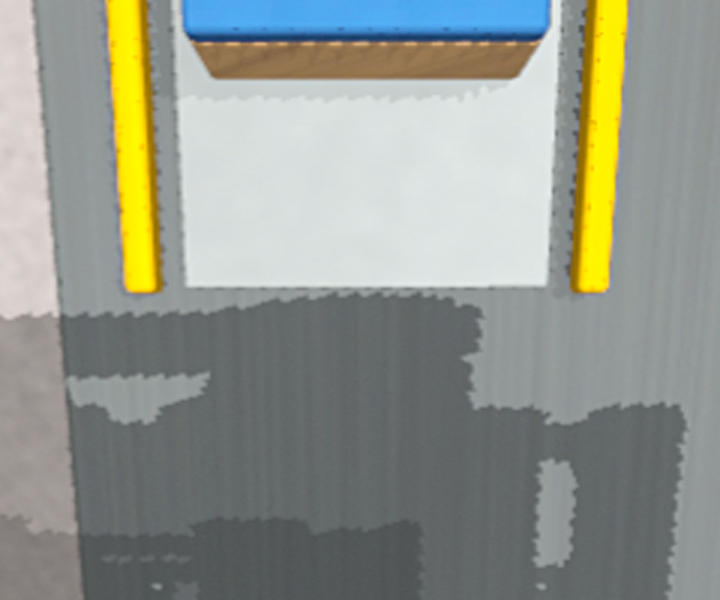

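View pics/vt.png

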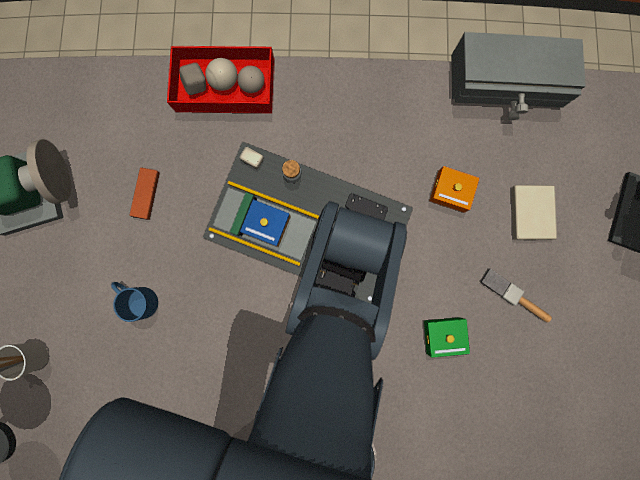

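The top view shows the box squared against the stop at (266,222), and the bystanders at their starting pixels. One last measurement, then hand in.

Run:
```python
from h import *
from rig import bot
TH=np.radians(70.1);O=np.array([.5281,.0956])
R=np.array([[np.cos(TH),-np.sin(TH)],[np.sin(TH),np.cos(TH)]])
cen,r,w=lid(bot.capture('top'));print(((np.array(r[0])/1e3-O)@R*1e3).round(1),((cen-O)@R*1e3).round(1),r[1],r[2]-70.1)
print(bot.hand_in())
```

```text
[68.5  0.4] [68.5  0.6] (89.72435760498047, 80.00326538085938) -0.15593872070311932
the job is handed in; nothing more can be done
None
```

The blue-lidded sample box is home against the stop, squared up and centred in the lane, and the job is handed in at about 21 s on the robot's clock. I nudged the box sideways from its far side to centre and straighten it, then pushed it from behind with two fingertips. I crept the last few millimetres up to the stop, then backed the hand off and raised it.

**Last checks:**
- **Box pose:** the top view gave lane x = 68.5 mm, y = +0.5 mm and a turn of about -0.2°.
- **Against the stop:** the wrist view put the stop's face at 113.5 mm, so home is at 68.5 mm. Contact showed as the hand stopping while the wrist force rose to about 7 N.
- **Rails:** the box was about 11 mm from the far rail or better in every look. The wrist force gave no sign of contact with a rail.
- **Bystanders:** by eye, all were at their starting places in the last top picture.

**What disagreed:**
- **Fingertip height:** both cameras put the fingertips about 25 mm higher than the stated tool frame. My first side nudge therefore passed just over the lid without moving the box. It did not touch the knob, and I lowered the hand 20 mm to correct it.
- **Stop face:** my first estimate from the top view was 116 mm, against 113.5 mm close up. The contact agreed with 113.5 mm.

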